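# Pull the drip plate out under the grip funnel

## Robot

A 6-joint arm with a two-finger parallel gripper is mounted at the origin on the work surface. World frame = base frame: x ahead of the robot, y to its left, z up, the work surface at z = 0. Lengths are in mm, angles in rad, forces in N, time in s.
With the tool pointing down it reaches from about 325 to 925 mm from the base axis. Payload 3.1 kg.
Tool frame: the origin (TCP) lies at the very end of the fingers, on their centre line; the grasp point (between the pads) lies 19 mm behind it; z points along the fingers, y is the direction in which the jaws open and shut (so a half turn about z gives the same grasp; the last joint's range is limited). The gripper opens to 85 mm and grips with 20 to 120 N. Pads are 22 mm wide; open, the fingers measure 114 mm over their backs; the gripper's body (76 mm by 85 mm) begins 54 mm behind the grasp point. The pads swing forward as they close: fully open they stand 13 mm farther back than shut.
Start: joints at [-1.458, 0.217, 1.613, -0, 1.311, -0.112], TCP at [139.34, -609.281, 231.3] pointing down, gripper open.
Joint ranges: [-2.75, 2.75], [-0.78, 2.1], [0.31, 2.55], [-1.13, 4.27], [0.13, 2.63], [-2.58, 2.58]. Speed limits (rad/s): [2.79, 2.79, 3.14, 3.14, 3.14, 3.14].

## Interface

Orientations are given as a unit quaternion [w, x, y, z].
In Python, from plant import env gives the robot as it stands.
- The arm moves only by the tool drive_tool, never from a script. Its arguments are lists of equal length, an entry for each row: "xyz": the shift along the tool's x, y, z in mm, a list of three; "yaw": the turn about the tool's z in rad. A call has 1 to 10 rows; each row shifts and turns the pose as measured when the row begins, along the tool's axes as they then stand; what a row does not reach is not made up. A row lasts 1/8 s, in which the tool goes at most 62.5 mm and 10.7 degrees, less where a joint would pass 70% of its speed; a pose out of reach is approached as far as the arm can. A call with a gripper value outside its range is refused whole. "claw" is the finger opening in mm, from 0 to 85.4, set as the call begins (left out, the last holds). The fingers move at their own pace and stop on an object; "force" is the grip in N (left out, the last holds). Time passes only in rows, so rows that do not move let the fingers close. It gives the time, the measured TCP pose, the force and the opening at its end, in the units of the state.
- env.get_state(): the state, without advancing time (a new reading comes with each control period).
- env.read_camera(name): name is "side" or "top"; returns the picture (384x512x3 uint8, blue, green, red); there is no depth.
- env.get_calibration(name): a dict with "fx", "fy", "cx", "cy" (pixels), "distortion" ([k1, k2, p1, p2, k3] as OpenCV has them; the pictures are not rectified), "rvec" (rotation vector, rad) and "tvec" (3), from world to camera coordinates, as OpenCV has them. Camera axes: x right, y down, z forward; pixel columns grow to the right and rows downward; lengths in mm; the calibration is good to about 2 mm. A picture is of the moment at which its call begins. get_calibration takes no time and is no camera call.
- env.finish_job(): hands the job in, once; it reports no verdict.
The state is a dict: "time_s": time; "joint_pos": joint angles; "joint_vel": joint speeds; "joint_efforts": joint torques, N m; "ee_pos": TCP position; "tool_rot": TCP orientation; "wrist_force": force on the tool from outside, world axes, zero at the start; "wrist_torque": the same for the moment, N m; "opening": opening from 0.0 (shut) to 1.0 (fully open).
Only numpy, scipy, OpenCV 4.12 (cv2) and the standard library are available. Lean on these libraries where they do the work, as an engineer would, in place of code of your own. Each camera call takes 0.05 s, during which the arm holds its last target.

## Task

Get the grip funnel ready for the next club: take the steel clamp collar out of the drip-plate pocket and lay it in the dark grey parts tray, then press lightly on top of the drip plate parked under the funnel and slide it out, without bearing down hard on it, until it drops flat into the pocket in front of the funnel. Leave the other things on the bench alone.

Things in the scene. Friction and masses are not known exactly. Their poses are not given: they have to be found in the camera images.
- funnel_jig: Brown varnished plywood board 190 x 380 mm, 18 mm thick, fixed on levelling feet 4 to 10 mm above the bench, a cast aluminium funnel bolted on. Origin at its underside, on its long centre line; z up, y along the board: funnel at +y, pocket at -y. The pocket is a recess 106 mm wide (x -53 to +53), 184 long (y -134 to +50), 3 deep, open above; floor 15, rim 18 mm above the origin.
- pocket_stop (a point): Middle of the pocket's front wall (the wall away from the funnel), at rim height, 18 mm above the board's underside. Here the plate's travel ends.
- pocket_lip (a point): Middle of the pocket's other end wall, the 3 mm step nearest the funnel, at rim height, 184 mm from pocket_stop.
- drip_plate: Flat stainless plate with a black groove near its edges, 100 mm (x) by 180 mm (y) by 3 mm, about 0.4 kg, loose; too wide to grip. Origin in the middle of its underside, +y towards the funnel. It starts flat on the board behind the lip, its rear under the funnel, its front 65 to 85 mm overhanging the pocket, 3 mm above the pocket floor. 10 N of press drags it; more than 30 N bends it.
- plate_front (a point): Middle of the plate's front edge (away from the funnel), on its top face. Pressed near here, the front tips 3 mm down to the pocket floor, and the plate then slides on that edge and on the lip.
- plate_rear (a point): Middle of the plate's rear edge, on its top face; out of reach under the casting at the start. Once past the lip this edge drops 3 mm and the plate lies level in the pocket, with 4 mm of play lengthwise.
- collar_mid (a point): Centre, half-way up, of the dark steel shaft clamp collar: a ring of 40 mm outside and 18 mm inside diameter, 15 mm tall, 90 g, lying flat on the pocket floor in the plate's way.
- parts_tray: Dark grey open parts tray, fixed, 150 mm (x) by 130 mm (y), 28 mm tall, walls and floor 4 mm. Origin in the middle of its underside. A white ferrule stands in its corner at +x, +y, 55 mm and 45 mm from the middle.
- ferrule_mid (a point): Centre of a white plastic ferrule, 15 mm across, 22 mm tall, standing in the tray; it stays in the tray.
- putter_grip: Blue rubber putter grip 268 mm long, 31 mm thick, lying on the bench; leave alone. Origin in the middle of its underside.
- hybrid_head: Copper-toned hybrid club head, about 90 x 110 x 70 mm, on the bench; leave alone. Origin in the middle of its underside.
- tape_roll: Roll of brown grip tape, 100 mm across, 25 mm tall; leave alone. Origin in the middle of its underside.
- solvent_bottle: Closed yellow bottle, 66 mm across, 190 mm tall; leave alone. Origin in the middle of its underside.
- vise_block: Black rubber shaft holder block with a groove, 40 x 90 x 33 mm; leave alone. Origin in the middle of its underside.
- screwdriver: Screwdriver with an orange handle lying on the bench; leave alone.
- funnel_mouth (a point): Centre of the funnel's wide mouth, 73 mm across, facing the pocket, 78 mm above the board's underside. The casting spans y +75 to +190 and x -85 to +85 mm of the board and stands up to 115 mm above the underside: a bridge (its own underside at 32, top at 40 mm) on two feet 106 mm apart, closed at the back; the plate is parked in this tunnel.
Things that resemble listed ones, but are neither listed nor needed, are in the scene too. Several things have the shape of the drip_plate; the one meant has the colours described above. Of the things that look like the part that bears collar_mid, the smaller one is meant.

How it is judged (in metres and radians):
On the way, in this order (a step that is already met when the one before it is completed fails the run):
1. the collar lies in the parts tray, let go (x of collar_mid in the frame of parts_tray between -0.071 and 0.071 m and y of collar_mid in the frame of parts_tray between -0.061 and 0.061 m and z of collar_mid in the frame of parts_tray below 0.028 m and contact force between the fingers and collar below 0.05 N), for 0.2 s.
2. the drip plate has dropped flat into the pocket (z of each of plate_rear, plate_front in the frame of funnel_jig below 0.0192 m and y of plate_rear in the frame of funnel_jig below 0.051 m), for 0.2 s.
At the end, for the whole second after the job is handed in: The drip plate lies flat and still in the pocket, its front and rear edges both down on the pocket floor (within 1.2 mm) and its rear edge dropped behind the lip; the collar lies in the parts tray below its rim, and the ferrule is still in the tray (all of step 2 and linear speed of drip_plate below 0.01 m/s and x of collar_mid in the frame of parts_tray between -0.071 and 0.071 m and y of collar_mid in the frame of parts_tray between -0.061 and 0.061 m and z of each of collar_mid, ferrule_mid in the frame of parts_tray below 0.028 m and x of ferrule_mid in the frame of parts_tray between -0.075 and 0.075 m and y of ferrule_mid in the frame of parts_tray between -0.065 and 0.065 m); the robot touches nothing.
It fails at once if the plate is pressed with more than 30 N (contact force between the fingers and drip_plate above 30 N).
It fails at once if another thing on the bench is shifted by more than 20 mm (distance of any of putter_grip, hybrid_head, tape_roll, solvent_bottle, vise_block, screwdriver from where it was at the start of the episode above 0.02 m).
It also fails if it takes over 72 s, if anything falls off the work surface, if the arm or the gripper's body presses on something with over 40 N, if the wrist force passes 120 N, or if a joint passes its speed limit or range.

## Working session

There is one attempt and no reset: what is moved stays moved. The work goes in short steps, Python scripts to look and compute and a tool call to move; the robot and the scene stay as the last step left them, time stands still between calls to the robot, and variables do not carry over. Pictures are saved under pics/ and viewed, and the job is handed in when it is done.

Besides the shell and the picture viewer there is one more tool, called after "Request:" as name(argument=value, ...), one argument or row to a line, values as JSON. drive_tool: Moves the arm, as the interface text tells. Its arguments: {"type":"object","properties":{"xyz":{"type":"array"},"yaw":{"type":"array"},"claw":{"type":"number"},"force":{"type":"number"}},"required":["xyz","yaw"]}

```bash
mkdir -p pics; ls; cat > h.py <<'E'
import numpy as np, cv2
from plant import env
def cal(n):
    c=env.get_calibration(n)
    K=np.array([[c['fx'],0,c['cx']],[0,c['fy'],c['cy']],[0,0,1.]])
    return K,np.array(c['distortion'],float),np.array(c['rvec'],float),np.array(c['tvec'],float).reshape(3)
def px2w(n,uv,z):
    K,D,r,t=cal(n); R=cv2.Rodrigues(r)[0]
    p=cv2.undistortPoints(np.array(uv,float).reshape(-1,1,2),K,D).reshape(-1,2)
    C=-R.T@t; d=np.c_[p,np.ones(len(p))]@R
    z=np.broadcast_to(z,len(p))
    return C+d*((z-C[2])/d[:,2])[:,None]
def w2px(n,P):
    K,D,r,t=cal(n)
    return cv2.projectPoints(np.array(P,float).reshape(-1,1,3),r,t,K,D)[0].reshape(-1,2)
E
python3 - <<'E'
from h import *
for n in ('top','side'):
    im=env.read_camera(n); cv2.imwrite(f'pics/{n}0_raw.png',im); cv2.imwrite(f'pics/{n}0.png',cv2.resize(im,(800,600),interpolation=cv2.INTER_CUBIC))
    K,D,r,t=cal(n);print(n,K[0,0],D,-cv2.Rodrigues(r)[0].T@t)
print(env.get_state())
E
```

```text
pics
top 392.6626117429607 [-0.12808493  0.          0.          0.          0.        ] [ 344.99836131   35.7769023  1119.56348837]
side 498.9603093442868 [0.07486514 0.         0.         0.         0.        ] [  282.66808568 -1137.57595428  1035.69832222]
{'time_s': 0.1, 'joint_pos': array([-1.45819022e+00,  2.17718866e-01,  1.61481140e+00, -2.85576637e-05,
        1.31131295e+00, -1.12180477e-01]), 'joint_vel': array([ 0.0016308 , -0.00114538, -0.00299674,  0.00011052,  0.00257358,
        0.00093846]), 'joint_efforts': array([-1.03033726e-03, -3.98076260e+01, -3.04969954e+01, -2.03982631e-04,
        4.25137550e-03, -8.65928683e-06]), 'ee_pos': array([ 139.2511103 , -608.51322931,  230.05425301]), 'tool_rot': array([-1.12527632e-03,  9.93689478e-01,  1.12160397e-01, -1.40361595e-05]), 'wrist_force': array([ 0.60680375,  0.73312111, -0.631003  ]), 'wrist_torque': array([ 0.0039114 , -0.00986771,  0.04295263]), 'opening': 0.99552769362826}
```

View pics/top0.png

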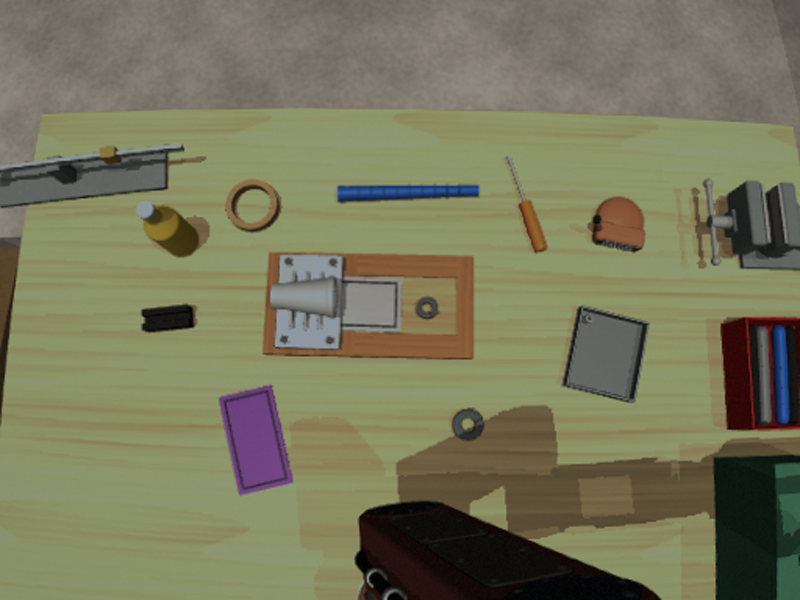

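View pics/side0.png

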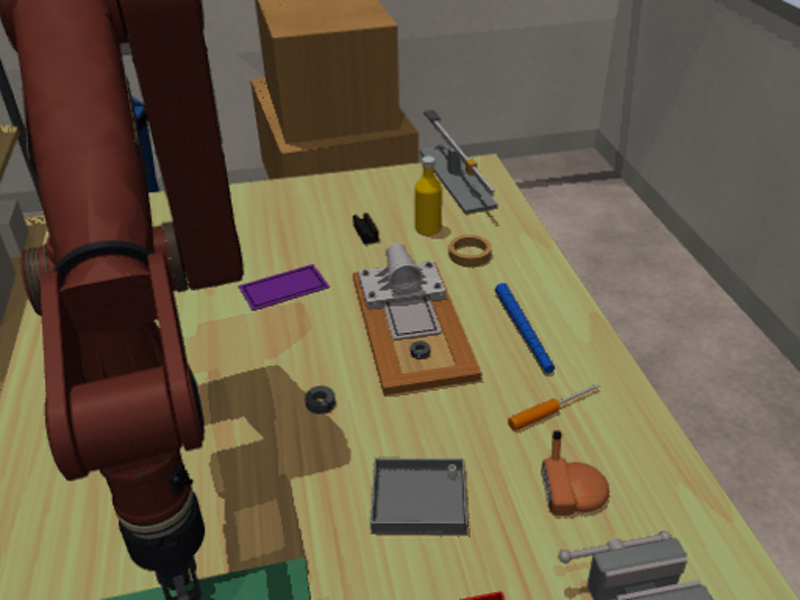

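The top view shows the board at (370,305), the collar at (427,307) in the pocket, and the tray at (606,353) with the ferrule at (587,319). The larger look-alike ring is at (468,424). I'll enlarge these next.

```bash
python3 - <<'E'
from h import *
a=cv2.imread('pics/top0_raw.png');b=cv2.imread('pics/side0_raw.png')
c=a[155:235,165:310]; cv2.imwrite('pics/tc.png',cv2.resize(c,None,fx=5.5,fy=5.5,interpolation=cv2.INTER_CUBIC))
c=a[190:262,355:420]; cv2.imwrite('pics/tt.png',cv2.resize(c,None,fx=8,fy=8,interpolation=cv2.INTER_CUBIC))
c=b[150:255,220:315]; cv2.imwrite('pics/sc.png',cv2.resize(c,None,fx=5.5,fy=5.5,interpolation=cv2.INTER_CUBIC))
E
```

```text
(no output)
```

View pics/tc.png

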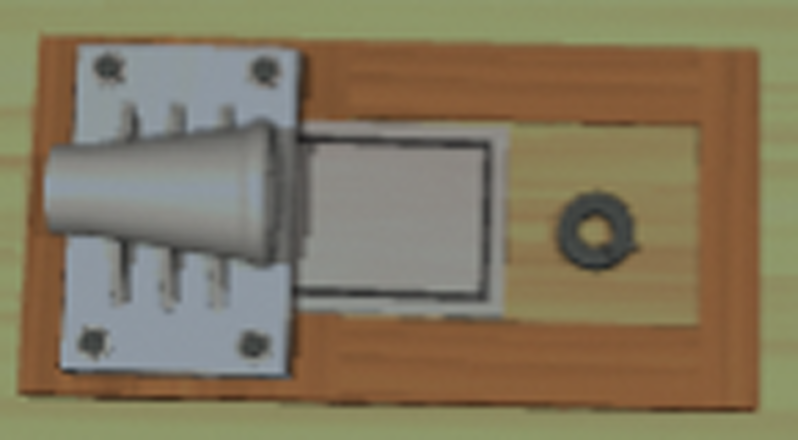

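View pics/tt.png

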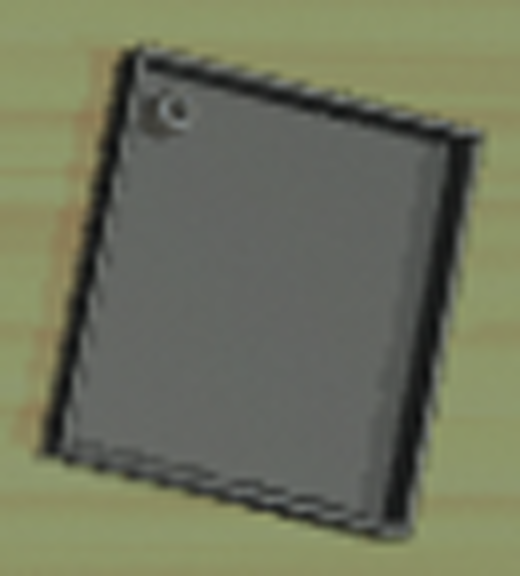

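View pics/sc.png

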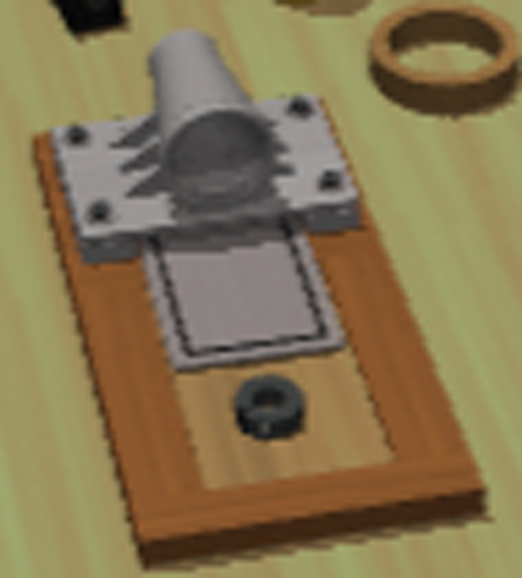

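```bash
cat > m.py <<'E'
from h import *
def T(p,s=5.5,o=(165,155)): return (np.array(p,float)+.5)/s-.5+np.array(o)
t=lambda p:T(p); s=lambda p:T(p,5.5,(220,150)); tr=lambda p:T(p,8,(355,190))
for z in (22,25,28):
    w=px2w('top',t([(40,37),(758,48),(758,410),(20,395)]),z)[:,:2]
    print(z,'board top',w.round(0).tolist(), [round(float(np.linalg.norm(w[i]-w[(i+1)%4]))) for i in range(4)])
    w2=px2w('side',s([(35,135),(485,490),(145,545)]),z)[:,:2]; print('  side rearleft, frontright(+x), frontleft',w2.round(0).tolist())
    p=px2w('top',t([(697,126),(697,325)]),z);q=px2w('side',s([(393,458),(208,490)]),z-3);print('pocket front top',p.round(0)[:,:2].tolist(),'side floor',q.round(0)[:,:2].tolist())
    p=px2w('top',t([(508,126),(503,318)]),z+3);q=px2w('side',s([(345,345),(178,367)]),z+3);print('plate front top',p.round(0)[:,:2].tolist(),'side',q.round(0)[:,:2].tolist())
    print('collar',px2w('top',t([(596,231)]),z+12).round(1),px2w('side',s([(270,394)]),z+12).round(1))
w=px2w('top',tr([(133,45),(485,133),(408,540),(40,455)]),28)[:,:2]
print('tray',w.round(1).tolist(),w.mean(0),[np.linalg.norm(w[i]-w[(i+1)%4]).round() for i in range(4)])
print('ferrule',px2w('top',tr([(176,110)]),26))
ws=px2w('side',[T((374,460),800/512,(0,0)),T((466,460),800/512,(0,0)),T((466,524),800/512,(0,0)),T((372,521),800/512,(0,0))],28)[:,:2];print('side tray',ws.round(1).tolist(),ws.mean(0))
E
python3 m.py
```

```text
22 board top [[639.0, 279.0], [638.0, -99.0], [447.0, -98.0], [449.0, 280.0]] [379, 190, 378, 189]
  side rearleft, frontright(+x), frontleft [[454.0, 282.0], [638.0, -100.0], [452.0, -100.0]]
pocket front top [[595.0, -67.0], [491.0, -67.0]] side floor [[598.0, -61.0], [493.0, -63.0]]
plate front top [[593.0, 32.0], [493.0, 33.0]] side [[594.0, 31.0], [497.0, 34.0]]
collar [[536.8 -13.9  34. ]] [[540.2 -10.6  34. ]]
25 board top [[638.0, 279.0], [637.0, -99.0], [447.0, -97.0], [449.0, 279.0]] [378, 190, 377, 189]
  side rearleft, frontright(+x), frontleft [[454.0, 278.0], [637.0, -103.0], [451.0, -104.0]]
pocket front top [[595.0, -67.0], [490.0, -66.0]] side floor [[597.0, -64.0], [493.0, -66.0]]
plate front top [[592.0, 32.0], [492.0, 33.0]] side [[593.0, 28.0], [496.0, 31.0]]
collar [[536.3 -13.8  37. ]] [[539.4 -14.   37. ]]
28 board top [[637.0, 278.0], [636.0, -99.0], [447.0, -97.0], [449.0, 279.0]] [377, 189, 375, 188]
  side rearleft, frontright(+x), frontleft [[453.0, 273.0], [636.0, -106.0], [451.0, -107.0]]
pocket front top [[594.0, -66.0], [490.0, -66.0]] side floor [[596.0, -67.0], [492.0, -70.0]]
plate front top [[592.0, 32.0], [492.0, 33.0]] side [[592.0, 25.0], [496.0, 27.0]]
collar [[535.7 -13.7  40. ]] [[538.7 -17.3  40. ]]
tray [[545.7, -295.4], [515.2, -424.3], [370.4, -388.6], [399.9, -257.1]] [ 457.78933006 -341.35771829] [np.float64(132.0), np.float64(149.0), np.float64(135.0), np.float64(151.0)]
ferrule [[ 522.66326034 -310.82476494   26.        ]]
side tray [[401.1, -269.4], [550.9, -303.5], [516.4, -425.4], [376.4, -388.3]] [ 461.19713736 -346.64918408]
```

Request:
drive_tool(
  xyz=[
    [0,0,0],
    [0,0,0],
    [0,0,0],
    [0,0,0],
    [0,0,0],
    [0,0,0],
    [0,0,0],
    [0,0,0],
  ],
  yaw=[-0.168,-0.168,-0.168,-0.168,-0.168,-0.168,-0.168,-0.168],
  claw=60,
  force=40,
)

```text
time_s: 1.1
ee_pos: [138.8, -604.3, 223.4]
tool_rot: [-0.005, 0.692, 0.722, 0.005]
wrist_force: [-0.1, -0.0, -0.6]
opening: 0.702
```

```bash
cat >> h.py <<'E'
from scipy.spatial.transform import Rotation as Ro
def go(tgt,ya=0.0):
    s=env.get_state(); R=Ro.from_quat(np.roll(s['tool_rot'],-1)).as_matrix()
    y=np.arctan2(R[1,1],R[0,1]); 
    print('t',round(s['time_s'],2),'pos',s['ee_pos'].round(1),'yang',round(y,3),'toolz',R[:,2].round(3),'F',s['wrist_force'].round(1),'op',round(s['opening'],3),'j',s['joint_pos'].round(2))
    print('tool delta',(R.T@(np.array(tgt)-s['ee_pos'])).round(1),'yaw',round(y-ya,3))
E
python3 -c "
from h import *
go([537.5,-14,120])"
```

```text
t 1.1 pos [ 138.8 -604.3  223.4] yang 0.043 toolz [-0.002  0.014 -1.   ] F [-0.1 -0.  -0.6] op 0.702 j [-1.46  0.22  1.62  0.    1.31 -1.5 ]
tool delta [571.3 423.6 111.1] yaw 0.043
```

Request:
drive_tool(
  xyz=[
    [52,38,0],
    [52,38,0],
    [52,38,0],
    [52,38,0],
    [52,38,0],
    [52,38,0],
    [52,38,0],
    [52,38,0],
    [52,38,0],
    [52,38,0],
  ],
  yaw=[0.02,0.02,0,0,0,0,0,0,0,0],
)

```text
time_s: 2.35
ee_pos: [503.2, -95.0, 226.4]
tool_rot: [-0.007, 0.71, 0.705, 0.005]
wrist_force: [0.5, -0.8, -0.7]
opening: 0.701
```

```bash
python3 -c "
from h import *
go([537.5,-14,70])"
```

```text
t 2.35 pos [503.2 -95.  226.4] yang -0.007 toolz [-0.001  0.017 -1.   ] F [ 0.5 -0.8 -0.7] op 0.701 j [-0.33 -0.02  1.88  0.02  1.29 -0.33]
tool delta [ 78.5  34.  157.8] yaw -0.007
```

Request:
drive_tool(
  xyz=[
    [36,15,40],
    [36,15,40],
    [0,0,40],
    [0,0,20],
    [0,0,0],
    [0,0,0],
  ],
  yaw=[0,0,0,0,0,0],
)

```text
time_s: 3.1
ee_pos: [536.5, -13.3, 83.8]
tool_rot: [-0.006, 0.707, 0.708, 0.006]
wrist_force: [1.0, -0.3, 0.9]
opening: 0.703
```

```bash
python3 -c "
from h import *
go([537.5,-14,50])
im=env.read_camera('side');cv2.imwrite('pics/s1.png',cv2.resize(im[130:270,200:340],None,fx=4.2,fy=4.2,interpolation=cv2.INTER_CUBIC))
im=env.read_camera('top');cv2.imwrite('pics/t1.png',cv2.resize(im[155:235,165:310],None,fx=5.5,fy=5.5,interpolation=cv2.INTER_CUBIC))"
```

```text
t 3.1 pos [536.5 -13.3  83.8] yang 0.002 toolz [-0.     0.017 -1.   ] F [ 1.  -0.3  0.9] op 0.703 j [-0.17  0.21  1.93  0.02  1.01 -0.18]
tool delta [-1.2  1.  33.8] yaw 0.002
```

View pics/s1.png

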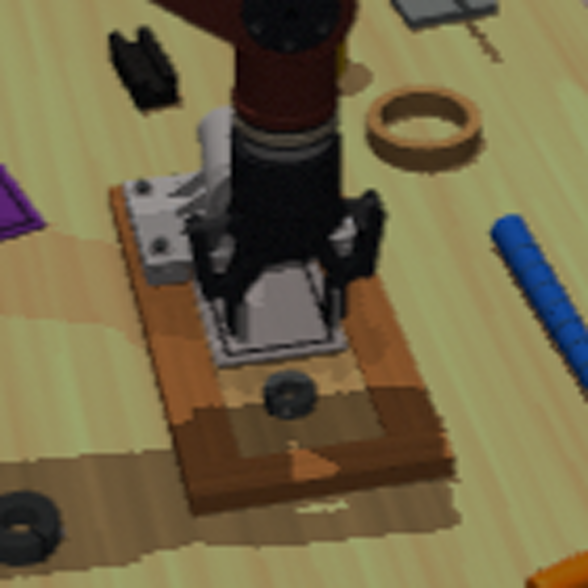

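View pics/t1.png

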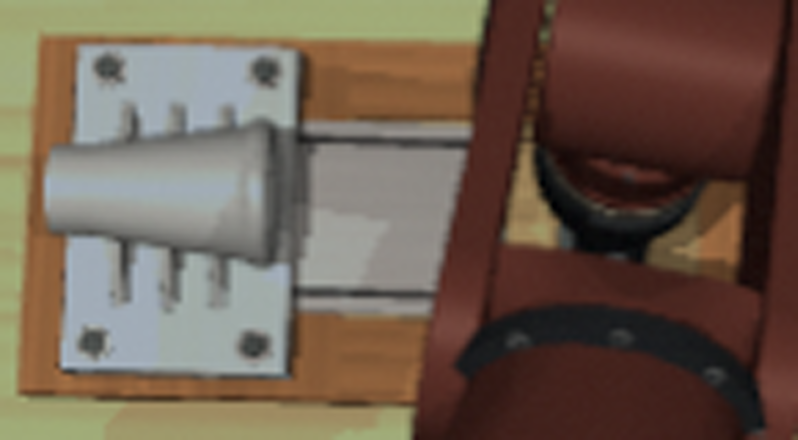

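Side view: the open fingertips sit at about (240,335) and (335,320) in the crop, centred over the collar at (290,395). I'll go down.

Request:
drive_tool(
  xyz=[
    [-1,1,20],
    [0,0,15],
    [0,0,8],
    [0,0,4],
    [0,0,0],
  ],
  yaw=[0,0,0,0,0],
)

```text
time_s: 3.82
ee_pos: [542.1, -15.2, 40.6]
tool_rot: [-0.002, 0.707, 0.707, 0.009]
wrist_force: [-0.2, 0.1, -0.2]
opening: 0.705
```

```bash
python3 -c "
from h import *
go([537.5,-14,27])"
```

```text
t 3.83 pos [542.1 -15.2  40.6] yang -0.0 toolz [ 0.01   0.015 -1.   ] F [-0.2  0.1 -0.2] op 0.705 j [-0.17  0.28  1.94  0.02  0.92 -0.18]
tool delta [ 1.  -4.7 13.6] yaw -0.0
```

Request:
drive_tool(
  xyz=[
    [1,-5,6],
    [0,-1,5],
    [0,0,1.5],
  ],
  yaw=[0,0,0],
)

```text
time_s: 4.2
ee_pos: [536.4, -13.9, 28.0]
tool_rot: [-0.001, 0.707, 0.707, 0.009]
wrist_force: [-0.7, 0.3, 0.1]
opening: 0.702
```

```bash
python3 -c "
from h import *
go([537.5,-14,26])
im=env.read_camera('side');cv2.imwrite('pics/s2.png',cv2.resize(im[130:270,200:340],None,fx=4.2,fy=4.2,interpolation=cv2.INTER_CUBIC))"
```

```text
t 4.2 pos [536.4 -13.9  28. ] yang 0.0 toolz [ 0.012  0.015 -1.   ] F [-0.7  0.3  0.1] op 0.702 j [-0.17  0.29  1.95  0.02  0.89 -0.18]
tool delta [-0.1  1.1  2.1] yaw 0.0
```

View pics/s2.png

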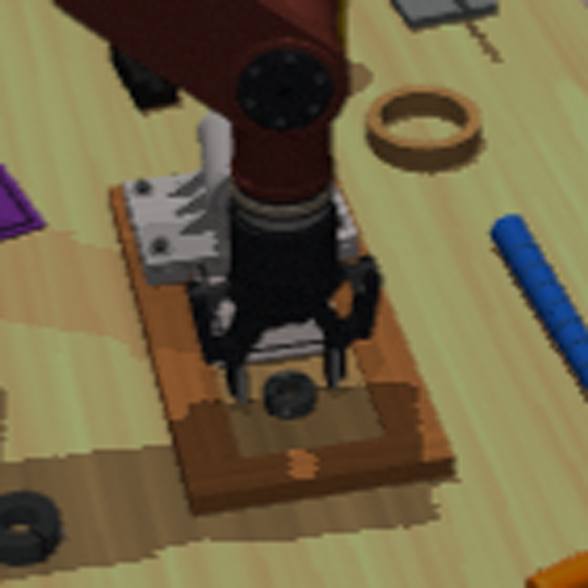

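Fingertips are at (243,400) and (337,385), on either side of the collar at (290,397). I'll close.

Request:
drive_tool(
  xyz=[
    [0,1,1],
    [0,0,-0.5],
    [0,0,-0.5],
    [0,0,-0.5],
    [0,0,-0.5],
  ],
  yaw=[0,0,0,0,0],
  claw=25,
  force=40,
)

```text
time_s: 4.88
ee_pos: [537.4, -14.0, 28.9]
tool_rot: [-0.001, 0.707, 0.707, 0.009]
wrist_force: [0.0, -0.0, -2.0]
opening: 0.436
```

```bash
python3 -c "
from h import *
go([537.5,-14,90])"
```

```text
t 4.88 pos [537.4 -14.   28.9] yang 0.0 toolz [ 0.011  0.015 -1.   ] F [ 0. -0. -2.] op 0.436 j [-0.17  0.29  1.95  0.02  0.89 -0.18]
tool delta [  0.9   0.8 -61.1] yaw 0.0
```

Request:
drive_tool(
  xyz=[
    [0,0,-10],
    [0,0,-15],
    [0,0,-20],
    [0,0,-20],
    [0,0,-10],
    [0,0,0],
  ],
  yaw=[0,0,0,0,0,0],
)

```text
time_s: 5.62
ee_pos: [537.7, -15.3, 110.8]
tool_rot: [0.0, 0.707, 0.707, 0.01]
wrist_force: [-0.8, 0.4, -0.9]
opening: 0.433
```

```bash
python3 -c "
from h import *
go([452,-350,100])
im=env.read_camera('side');cv2.imwrite('pics/s3.png',cv2.resize(im[130:270,200:340],None,fx=4.2,fy=4.2,interpolation=cv2.INTER_CUBIC))"
```

```text
t 5.62 pos [537.7 -15.3 110.8] yang 0.0 toolz [ 0.015  0.014 -1.   ] F [-0.8  0.4 -0.9] op 0.433 j [-0.17  0.16  1.92  0.02  1.04 -0.18]
tool delta [-334.7  -85.9    4.8] yaw 0.0
```

View pics/s3.png

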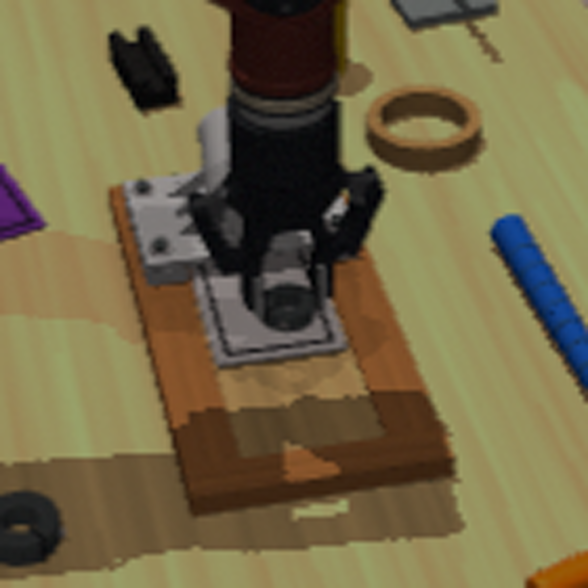

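The collar is held between the fingertips at (288,308), clear of the pocket. Next I carry it to the tray.

Request:
drive_tool(
  xyz=[
    [-30,-9,0],
    [-48,-12,0],
    [-48,-12,0],
    [-48,-12,0],
    [-48,-12,0],
    [-48,-12,0],
    [-40,-10,0],
    [-24,-7,0],
    [0,0,0],
    [0,0,0],
  ],
  yaw=[0,0,0,0,0,0,0,0,0,0],
)

```text
time_s: 6.92
ee_pos: [444.1, -354.9, 93.9]
tool_rot: [-0.008, 0.706, 0.708, 0.01]
wrist_force: [0.4, 0.4, -0.9]
opening: 0.437
```

```bash
python3 -c "
from h import *
go([452,-350,60])"
```

```text
t 6.92 pos [ 444.1 -354.9   93.9] yang 0.002 toolz [ 0.003  0.025 -1.   ] F [ 0.4  0.4 -0.9] op 0.437 j [-0.81  0.26  1.84  0.02  1.06 -0.82]
tool delta [ 4.   7.8 34. ] yaw 0.002
```

Request:
drive_tool(
  xyz=[
    [5,6,15],
    [0,0,20],
    [0,0,20],
    [0,0,9],
    [0,0,0],
  ],
  yaw=[0,0,0,0,0],
)

```text
time_s: 7.55
ee_pos: [452.0, -340.1, 24.4]
tool_rot: [-0.01, 0.704, 0.71, 0.01]
wrist_force: [-0.7, 0.3, -0.7]
opening: 0.432
```

```bash
python3 -c "
from h import *
go([452,-350,13])
im=env.read_camera('side');cv2.imwrite('pics/s4.png',cv2.resize(im[250:384,190:340],None,fx=4.2,fy=4.2,interpolation=cv2.INTER_CUBIC))"
```

```text
t 7.55 pos [ 452.  -340.1   24.4] yang 0.009 toolz [ 0.     0.029 -1.   ] F [-0.7  0.3 -0.7] op 0.432 j [-0.78  0.37  1.86  0.03  0.93 -0.8 ]
tool delta [-10.3  -0.1  11.1] yaw 0.009
```

View pics/s4.png

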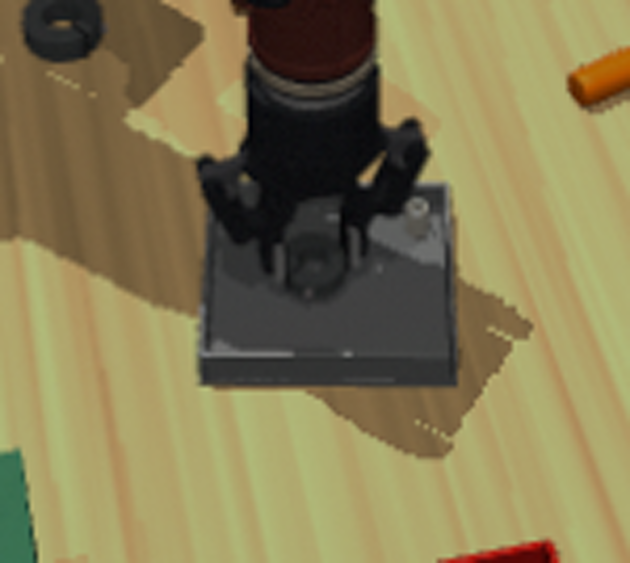

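The collar at (313,262) is inside the tray and clear of the ferrule at (417,215). I'll lower the last few millimetres and release.

Request:
drive_tool(
  xyz=[
    [-6,0,5],
    [0,0,4],
    [0,0,2],
    [0,0,0],
  ],
  yaw=[0,0,0,0],
)

```text
time_s: 8.1
ee_pos: [453.8, -348.0, 15.1]
tool_rot: [-0.008, 0.704, 0.71, 0.011]
wrist_force: [0.4, -1.0, 0.3]
opening: 0.435
```

```bash
python3 -c "
from h import *
go([452,-348,12])"
```

```text
t 8.1 pos [ 453.8 -348.    15.1] yang 0.008 toolz [ 0.004  0.026 -1.   ] F [ 0.4 -1.   0.3] op 0.435 j [-0.79  0.39  1.85  0.03  0.91 -0.81]
tool delta [-0.1 -1.8  3.1] yaw 0.008
```

Request:
drive_tool(
  xyz=[
    [0,-1,3],
    [0,0,1],
    [0,0,1],
  ],
  yaw=[0,0,0],
)

```text
time_s: 8.48
ee_pos: [453.0, -348.3, 12.1]
tool_rot: [-0.008, 0.704, 0.71, 0.011]
wrist_force: [-1.8, 1.9, 7.6]
opening: 0.434
```

Request:
drive_tool(
  xyz=[
    [0,0,0],
    [0,0,-0.5],
    [0,0,-0.5],
    [0,0,-0.5],
  ],
  yaw=[0,0,0,0],
  claw=56,
)

```text
time_s: 8.98
ee_pos: [453.2, -348.5, 13.7]
tool_rot: [-0.007, 0.704, 0.71, 0.01]
wrist_force: [0.3, 0.0, -0.9]
opening: 0.656
```

Request:
drive_tool(
  xyz=[
    [0,0,-10],
    [0,0,-25],
    [0,0,-40],
    [0,0,-30],
    [0,0,-10],
    [0,0,0],
  ],
  yaw=[0,0,0,0,0,0],
)

```text
time_s: 9.72
ee_pos: [452.5, -351.4, 133.5]
tool_rot: [-0.007, 0.704, 0.71, 0.01]
wrist_force: [-0.7, 0.9, -0.1]
opening: 0.653
```

```bash
python3 -c "
from h import *
go([543,47,100])
im=env.read_camera('side');cv2.imwrite('pics/s5.png',cv2.resize(im[250:384,190:340],None,fx=4.2,fy=4.2,interpolation=cv2.INTER_CUBIC))"
```

```text
t 9.72 pos [ 452.5 -351.4  133.5] yang 0.008 toolz [ 0.004  0.025 -1.   ] F [-0.7  0.9 -0.1] op 0.653 j [-0.79  0.22  1.81  0.02  1.13 -0.81]
tool delta [396.7  93.5  43.9] yaw 0.008
```

View pics/s5.png

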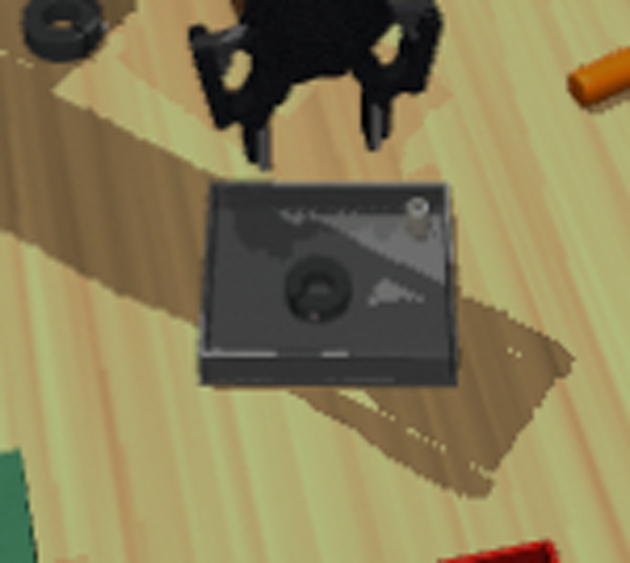

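The collar lies flat and released in the tray at (318,290), and the ferrule stands undisturbed at (417,213). Next I shut the fingers and go above the plate front.

Request:
drive_tool(
  xyz=[
    [30,8,0],
    [48,11,0],
    [48,11,0],
    [48,11,0],
    [48,11,0],
    [48,11,0],
    [48,11,0],
    [40,10,0],
    [20,5,0],
    [0,0,0],
  ],
  yaw=[0,0,0,0,0,0,0,0,0,0],
  claw=0,
)

```text
time_s: 11.02
ee_pos: [530.2, 41.9, 126.1]
tool_rot: [-0.021, 0.705, 0.709, 0.004]
wrist_force: [-0.1, -0.3, 0.0]
opening: 0.003
```

```bash
python3 -c "
from h import *
go([543,47,60])"
```

```text
t 11.03 pos [530.2  41.9 126.1] yang 0.006 toolz [-0.024  0.035 -0.999] F [-0.1 -0.3  0. ] op 0.003 j [-0.07  0.15  1.9   0.04  1.11 -0.09]
tool delta [ 2.7 14.4 66. ] yaw 0.006
```

Request:
drive_tool(
  xyz=[
    [3,12,20],
    [0,0,25],
    [0,0,15],
    [0,0,8],
    [0,0,0],
  ],
  yaw=[0,0,0,0,0],
)

```text
time_s: 11.65
ee_pos: [537.7, 43.7, 52.5]
tool_rot: [-0.023, 0.706, 0.708, 0.001]
wrist_force: [0.6, 0.3, 0.2]
opening: 0.001
```

```bash
python3 -c "
from h import *
go([543,47,30])
im=env.read_camera('side');cv2.imwrite('pics/s6.png',cv2.resize(im[130:270,200:340],None,fx=4.2,fy=4.2,interpolation=cv2.INTER_CUBIC))"
```

```text
t 11.65 pos [537.7  43.7  52.5] yang 0.003 toolz [-0.03   0.034 -0.999] F [0.6 0.3 0.2] op 0.001 j [-0.07  0.28  1.91  0.04  0.98 -0.09]
tool delta [ 2.5  6.  22.4] yaw 0.003
```

View pics/s6.png

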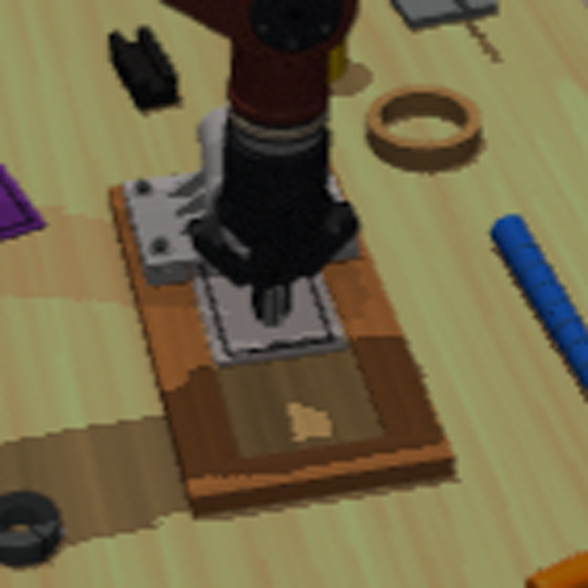

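The shut fingers at (270,315) are over the front part of the plate, and the pocket is empty. Approaching slowly.

Request:
drive_tool(
  xyz=[
    [3,6,8],
    [0,0,6],
    [0,0,3],
    [0,0,0],
  ],
  yaw=[0,0,0,0],
)

```text
time_s: 12.2
ee_pos: [546.1, 47.5, 36.9]
tool_rot: [-0.021, 0.706, 0.708, 0.003]
wrist_force: [0.8, -0.5, 0.6]
opening: 0.0
```

```bash
python3 -c "
from h import *
go([543,47,27])"
```

```text
t 12.2 pos [546.1  47.5  36.9] yang 0.004 toolz [-0.025  0.033 -0.999] F [ 0.8 -0.5  0.6] op 0.0 j [-0.06  0.32  1.9   0.04  0.95 -0.09]
tool delta [-0.8 -2.9 10. ] yaw 0.004
```

Request:
drive_tool(
  xyz=[
    [-1,-3,4],
    [0,0,3],
    [0,0,1],
    [0,0,1],
  ],
  yaw=[0,0,0,0],
)

```text
time_s: 12.7
ee_pos: [542.7, 46.7, 27.7]
tool_rot: [-0.02, 0.706, 0.708, 0.003]
wrist_force: [0.8, -0.2, -0.2]
opening: -0.001
```

Request:
drive_tool(
  xyz=[
    [0,0,1],
    [0,0,1],
  ],
  yaw=[0,0],
)

```text
time_s: 12.95
ee_pos: [542.9, 46.8, 25.7]
tool_rot: [-0.02, 0.706, 0.708, 0.003]
wrist_force: [-0.3, 0.3, 0.4]
opening: 0.0
```

Request:
drive_tool(
  xyz=[
    [0,0,1],
    [0,0,1],
  ],
  yaw=[0,0],
)

```text
time_s: 13.2
ee_pos: [542.9, 46.8, 23.7]
tool_rot: [-0.02, 0.706, 0.708, 0.003]
wrist_force: [0.1, -0.2, 0.9]
opening: 0.001
```

Request:
drive_tool(
  xyz=[
    [0,0,1],
    [0,0,1],
  ],
  yaw=[0,0],
)

```text
time_s: 13.45
ee_pos: [543.2, 46.8, 22.9]
tool_rot: [-0.02, 0.706, 0.708, 0.003]
wrist_force: [-2.4, -1.2, 9.2]
opening: -0.002
```

Request:
drive_tool(
  xyz=[
    [0,0,1],
  ],
  yaw=[0],
)

```text
time_s: 13.58
ee_pos: [543.5, 46.8, 22.9]
tool_rot: [-0.02, 0.706, 0.708, 0.003]
wrist_force: [-2.3, -0.7, 7.1]
opening: -0.005
```

Request:
drive_tool(
  xyz=[
    [0,0,1.5],
  ],
  yaw=[0],
)

```text
time_s: 13.7
ee_pos: [543.8, 46.8, 22.9]
tool_rot: [-0.02, 0.706, 0.708, 0.003]
wrist_force: [-3.8, -1.2, 11.1]
opening: -0.002
```

Request:
drive_tool(
  xyz=[
    [-4,-0.4,1.7],
    [-4,-0.4,1.7],
  ],
  yaw=[0,0],
)

```text
time_s: 13.95
ee_pos: [546.1, 40.8, 22.8]
tool_rot: [-0.02, 0.706, 0.708, 0.006]
wrist_force: [-1.4, 2.5, 7.4]
opening: -0.0
```

```bash
python3 -c "
from h import *
go([543,-54,22])
im=env.read_camera('side');cv2.imwrite('pics/s7.png',cv2.resize(im[130:270,200:340],None,fx=4.2,fy=4.2,interpolation=cv2.INTER_CUBIC))"
```

```text
t 13.95 pos [546.1  40.8  22.8] yang 0.003 toolz [-0.019  0.037 -0.999] F [-1.4  2.5  7.4] op -0.0 j [-0.07  0.34  1.91  0.04  0.92 -0.1 ]
tool delta [-94.8  -3.4  -2.6] yaw 0.003
```

View pics/s7.png

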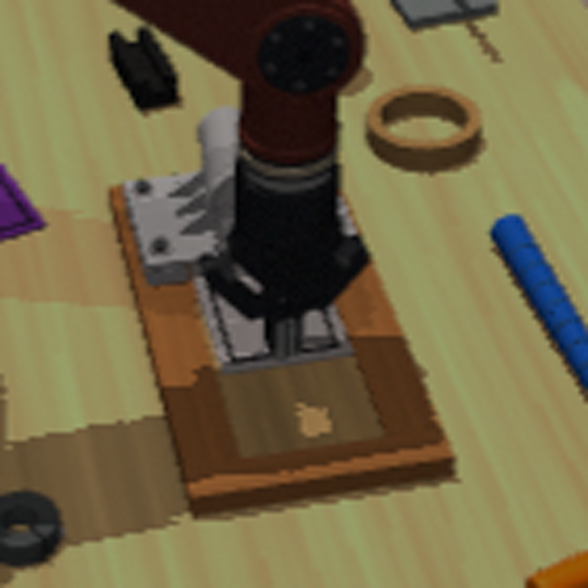

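The plate front moved with the fingers, from y≈365 to ≈370 in the crop, about 6 mm. It drifts slightly to +x, so I'll correct while dragging.

Request:
drive_tool(
  xyz=[
    [-4,-2.2,2.2],
    [-4,-1.8,2.2],
  ],
  yaw=[0,0],
)

```text
time_s: 14.25
ee_pos: [546.7, 34.9, 22.7]
tool_rot: [-0.018, 0.707, 0.707, 0.011]
wrist_force: [-1.4, 4.3, 10.6]
opening: -0.002
```

Request:
drive_tool(
  xyz=[
    [-5,-1.8,2.2],
    [-5,-1.5,2.2],
  ],
  yaw=[0,0],
)

```text
time_s: 14.5
ee_pos: [547.4, 27.7, 22.6]
tool_rot: [-0.017, 0.707, 0.707, 0.015]
wrist_force: [-0.9, 4.8, 10.6]
opening: -0.003
```

Request:
drive_tool(
  xyz=[
    [-8,-3.5,2.2],
    [-8,-3,2.2],
    [-8,-3,2.2],
  ],
  yaw=[0,0,0],
)

```text
time_s: 14.88
ee_pos: [546.7, 6.7, 22.6]
tool_rot: [-0.013, 0.708, 0.706, 0.024]
wrist_force: [0.5, 4.0, 10.7]
opening: -0.001
```

```bash
python3 -c "
from h import *
go([543,-54,22])
im=env.read_camera('side');cv2.imwrite('pics/s8.png',cv2.resize(im[130:270,200:340],None,fx=4.2,fy=4.2,interpolation=cv2.INTER_CUBIC))"
```

```text
t 14.88 pos [546.7   6.7  22.6] yang -0.003 toolz [ 0.015  0.052 -0.999] F [ 0.5  4.  10.7] op -0.001 j [-0.15  0.32  1.93  0.07  0.88 -0.19]
tool delta [-60.7  -3.6  -2.6] yaw -0.003
```

View pics/s8.png

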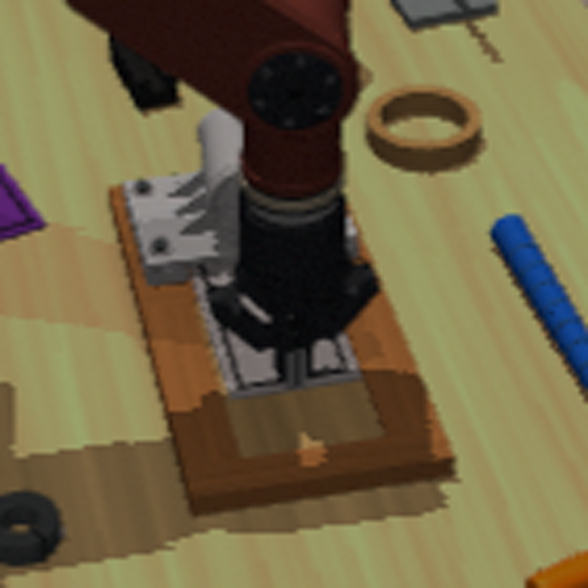

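```bash
python3 -c "
from h import *
f=lambda p:(np.array(p,float)+.5)/4.2-.5+np.array((200,130))
print(px2w('side',f([(238,397),(360,378),(299,387)]),23).round(1))
print('start',px2w('side',f([(228,362),(346,348)]),27).round(1))
print('stop',px2w('side',f([(240,458),(384,432)]),22).round(1))
print(w2px('side',[[546.7,6.7,22.6],[546.7,-4.3,22.6]])*4.2-np.array((200,130))*4.2)
im=cv2.imread('pics/s8.png');cv2.imwrite('pics/s8b.png',cv2.resize(im[320:480,180:420],None,fx=3.3,fy=3.3,interpolation=cv2.INTER_CUBIC))
"
```

```text
[[502.9  -2.9  23. ]
 [595.   -2.5  23. ]
 [548.9  -2.2  23. ]]
start [[502.9  32.9  27. ]
 [592.2  28.7  27. ]]
stop [[491.  -66.   22. ]
 [597.2 -62.6  22. ]]
[[291.81314433 378.5700214 ]
 [295.20956838 388.1146037 ]]
```

View pics/s8b.png

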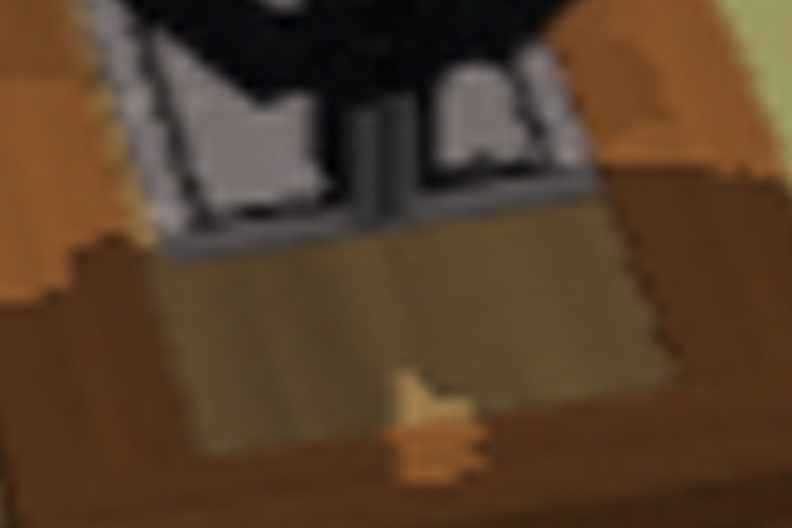

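The plate front is now at about y=-4 and touches the +x wall of the pocket, and the fingers have slipped about 4 mm towards its edge. I'll lift, set back about 14 mm, and press again.

Request:
drive_tool(
  xyz=[
    [0,-1,-5],
    [6,-1,-5],
    [10,-2,-1],
    [0,-1,0],
  ],
  yaw=[0,0,0,0],
)

```text
time_s: 15.42
ee_pos: [541.0, 22.5, 34.9]
tool_rot: [-0.013, 0.708, 0.706, 0.023]
wrist_force: [0.3, 0.6, -0.4]
opening: 0.0
```

```bash
python3 -c "
from h import *
go([544,20,24])"
```

```text
t 15.43 pos [541.   22.5  34.9] yang -0.003 toolz [ 0.014  0.052 -0.999] F [ 0.3  0.6 -0.4] op 0.0 j [-0.12  0.29  1.94  0.07  0.9  -0.16]
tool delta [-3.   2.9 10.8] yaw -0.003
```

Request:
drive_tool(
  xyz=[
    [-2,2,5],
    [0,0,3],
    [0,0,1],
    [0,0,1],
  ],
  yaw=[0,0,0,0],
)

```text
time_s: 15.92
ee_pos: [542.2, 21.1, 23.0]
tool_rot: [-0.014, 0.708, 0.706, 0.023]
wrist_force: [0.1, 0.2, 6.4]
opening: 0.002
```

Request:
drive_tool(
  xyz=[
    [0,0,1],
    [0,0,1],
  ],
  yaw=[0,0],
)

```text
time_s: 16.18
ee_pos: [542.6, 21.0, 23.1]
tool_rot: [-0.014, 0.708, 0.706, 0.022]
wrist_force: [-2.6, 0.6, 6.5]
opening: 0.002
```

Request:
drive_tool(
  xyz=[
    [-1,-1,2.5],
    [-7,-2.5,2.8],
  ],
  yaw=[0,0],
)

```text
time_s: 16.42
ee_pos: [542.9, 15.6, 22.9]
tool_rot: [-0.015, 0.708, 0.705, 0.026]
wrist_force: [-1.9, 5.7, 15.4]
opening: -0.0
```

Request:
drive_tool(
  xyz=[
    [-8,-2.8,2.7],
    [-8,-2.8,2.7],
  ],
  yaw=[0,0],
)

```text
time_s: 16.68
ee_pos: [543.0, 2.4, 22.9]
tool_rot: [-0.013, 0.709, 0.705, 0.031]
wrist_force: [-2.2, 6.1, 11.7]
opening: -0.001
```

Request:
drive_tool(
  xyz=[
    [-8,-3,2.8],
    [-8,-3,2.8],
    [-8,-3,2.8],
  ],
  yaw=[0,0,0],
)

```text
time_s: 17.05
ee_pos: [542.9, -17.4, 22.9]
tool_rot: [-0.011, 0.71, 0.703, 0.04]
wrist_force: [-1.8, 6.2, 15.1]
opening: -0.001
```

```bash
cat > look.py <<'E'
import sys
from h import *
go([543,-52,22])
im=env.read_camera('side')[190:260,215:320]
cv2.imwrite(sys.argv[1],cv2.resize(im,None,fx=7,fy=7,interpolation=cv2.INTER_CUBIC))
E
python3 look.py pics/s9.png
```

```text
t 17.05 pos [542.9 -17.4  22.9] yang -0.011 toolz [ 0.041  0.071 -0.997] F [-1.8  6.2 15.1] op -0.001 j [-0.21  0.3   1.96  0.1   0.86 -0.26]
tool delta [-34.5   0.4  -1.5] yaw -0.011
```

View pics/s9.png

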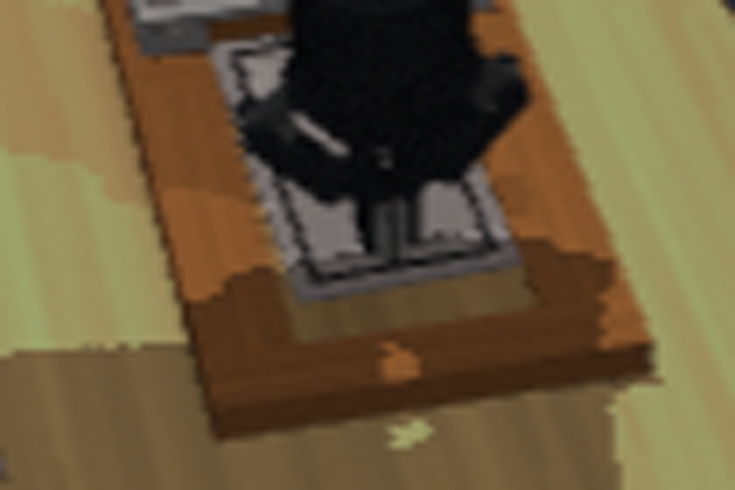

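The plate front edge (300,298)–(520,262) is close to the pocket's front wall (300,340)–(535,303), and the rear corner has come out at (215,42). About 25 mm remains.

Request:
drive_tool(
  xyz=[
    [-8,-3,2.7],
    [-8,-3,2.7],
  ],
  yaw=[0,0],
)

```text
time_s: 17.35
ee_pos: [543.3, -32.0, 22.9]
tool_rot: [-0.008, 0.71, 0.702, 0.045]
wrist_force: [-1.8, 6.0, 14.5]
opening: 0.002
```

Request:
drive_tool(
  xyz=[
    [-7,-2.5,2.6],
  ],
  yaw=[0],
)

```text
time_s: 17.48
ee_pos: [543.3, -37.6, 22.9]
tool_rot: [-0.008, 0.711, 0.702, 0.048]
wrist_force: [-2.9, 6.7, 14.5]
opening: -0.002
```

```bash
python3 look.py pics/s10.png
```

```text
t 17.48 pos [543.3 -37.6  22.9] yang -0.015 toolz [ 0.057  0.078 -0.995] F [-2.9  6.7 14.5] op -0.002 j [-0.25  0.3   1.96  0.12  0.85 -0.31]
tool delta [-14.4  -0.1  -0.3] yaw -0.015
```

View pics/s10.png

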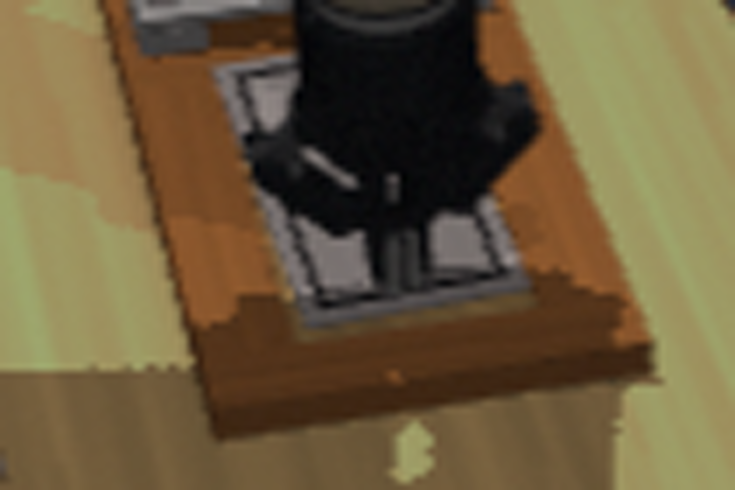

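About 6 mm of gap is left at the front wall, around (410,315). Continuing in smaller steps.

Request:
drive_tool(
  xyz=[
    [-5,-2,2.4],
  ],
  yaw=[0],
)

```text
time_s: 17.65
ee_pos: [544.0, -42.5, 23.0]
tool_rot: [-0.006, 0.711, 0.701, 0.05]
wrist_force: [-0.2, 4.0, 9.5]
opening: -0.002
```

Request:
drive_tool(
  xyz=[
    [-5,-2,2.4],
  ],
  yaw=[0],
)

```text
time_s: 17.77
ee_pos: [544.8, -46.7, 22.9]
tool_rot: [-0.005, 0.711, 0.701, 0.052]
wrist_force: [-1.2, 4.4, 10.6]
opening: -0.001
```

```bash
python3 look.py pics/s11.png
```

```text
t 17.77 pos [544.8 -46.7  22.9] yang -0.017 toolz [ 0.066  0.081 -0.995] F [-1.2  4.4 10.6] op -0.001 j [-0.27  0.3   1.96  0.13  0.84 -0.34]
tool delta [-5.4 -1.7  0.3] yaw -0.017
```

View pics/s11.png

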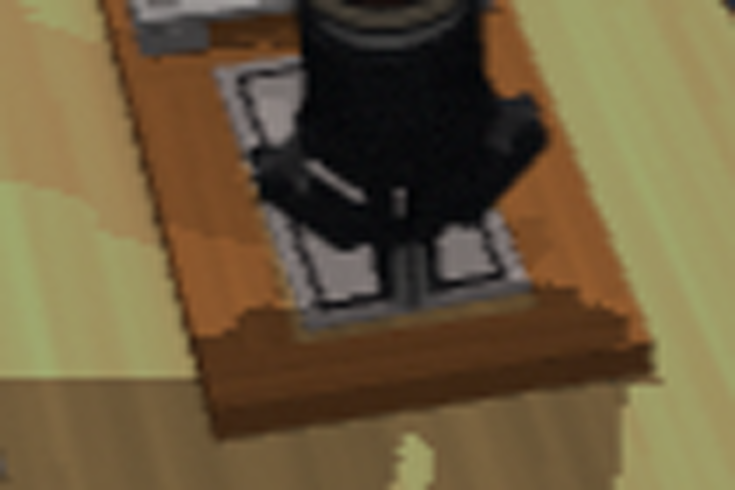

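The plate hardly moved on those two rows; the fingers slipped at about 10 N. I'll lift clear and look.

Request:
drive_tool(
  xyz=[
    [0,-1,-6],
    [0,-1,-20],
    [0,0,-40],
    [0,0,-50],
    [0,-50,-40],
    [0,-50,0],
    [0,-50,0],
  ],
  yaw=[0,0,0,0,0,0,0],
)

```text
time_s: 18.7
ee_pos: [384.3, -59.3, 173.6]
tool_rot: [-0.002, 0.711, 0.702, 0.052]
wrist_force: [-1.0, -1.0, 0.3]
opening: 0.001
```

```bash
python3 look.py pics/s12.png; python3 -c "
from h import *
im=env.read_camera('top')[155:235,165:310]
cv2.imwrite('pics/t12.png',cv2.resize(im,None,fx=5.5,fy=5.5,interpolation=cv2.INTER_CUBIC))"
```

```text
t 18.7 pos [384.3 -59.3 173.6] yang -0.016 toolz [ 0.07   0.076 -0.995] F [-1.  -1.   0.3] op 0.001 j [-0.41 -0.3   2.23  0.11  1.18 -0.44]
tool delta [ -2.7 147.7 162.5] yaw -0.016
```

View pics/s12.png

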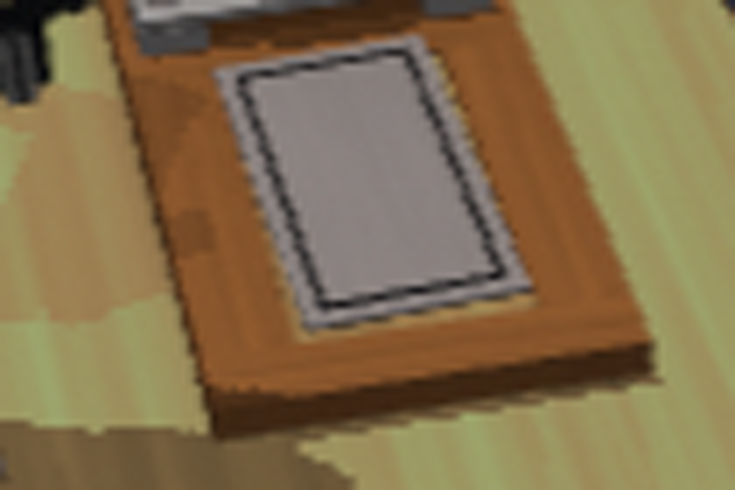

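View pics/t12.png

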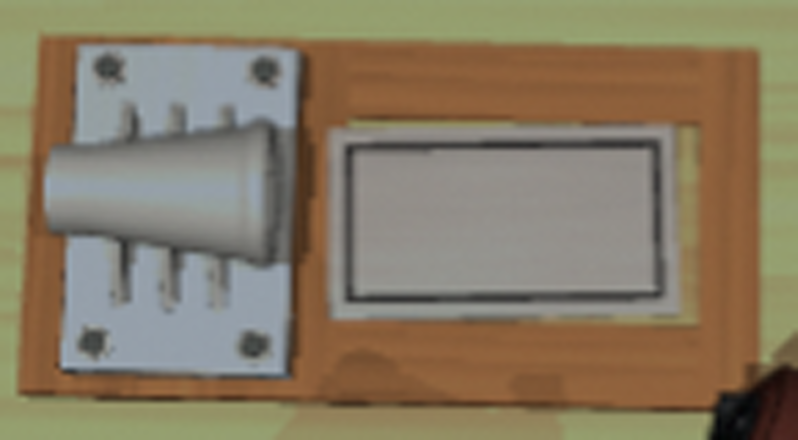

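Top view: the plate front (672,128)–(680,318) is still 9–13 mm short of the front wall at x≈697, with +x lagging slightly. The rear is not yet past the lip. I'll press again, a little to +x, with about 15 N.

Request:
drive_tool(
  xyz=[
    [5,50,0],
    [5,50,0],
    [5,45,20],
    [5,15,40],
    [0,0,30],
    [0,0,0],
  ],
  yaw=[0,0,0,0,0,0],
)

```text
time_s: 19.55
ee_pos: [554.6, -34.4, 91.6]
tool_rot: [-0.001, 0.712, 0.7, 0.052]
wrist_force: [0.3, -0.3, -0.1]
opening: -0.0
```

```bash
python3 -c "
from h import *
go([549,-28,35])"
```

```text
t 19.55 pos [554.6 -34.4  91.6] yang -0.019 toolz [ 0.072  0.074 -0.995] F [ 0.3 -0.3 -0.1] op -0.0 j [-0.24  0.2   1.93  0.11  0.97 -0.28]
tool delta [ 2.  -9.7 56.4] yaw -0.019
```

Request:
drive_tool(
  xyz=[
    [3,-8,20],
    [0,-2,20],
    [0,-1,10],
    [0,-1,2],
    [0,0,0],
  ],
  yaw=[0,0,0,0,0],
)

```text
time_s: 20.18
ee_pos: [551.6, -29.0, 44.0]
tool_rot: [0.003, 0.712, 0.7, 0.054]
wrist_force: [-0.1, -0.0, 0.9]
opening: 0.004
```

```bash
python3 -c "
from h import *
go([549,-28,25])"
```

```text
t 20.18 pos [551.6 -29.   44. ] yang -0.02 toolz [ 0.082  0.072 -0.994] F [-0.1 -0.   0.9] op 0.004 j [-0.23  0.26  1.96  0.12  0.86 -0.28]
tool delta [-0.5 -4.2 18.8] yaw -0.02
```

Request:
drive_tool(
  xyz=[
    [0,-3,10],
    [0,-1,4],
    [0,0,2],
    [0,0,1],
    [0,0,1],
  ],
  yaw=[0,0,0,0,0],
)

```text
time_s: 20.8
ee_pos: [550.5, -28.0, 26.4]
tool_rot: [0.004, 0.712, 0.7, 0.055]
wrist_force: [-0.5, 0.5, -0.9]
opening: -0.003
```

Request:
drive_tool(
  xyz=[
    [0,-0.5,1],
  ],
  yaw=[0],
)

```text
time_s: 20.92
ee_pos: [550.1, -27.9, 25.4]
tool_rot: [0.004, 0.712, 0.7, 0.055]
wrist_force: [-0.5, -0.1, 0.3]
opening: 0.001
```

Request:
drive_tool(
  xyz=[
    [0,0,1],
    [0,0,1],
    [0,-0.5,2],
  ],
  yaw=[0,0,0],
)

```text
time_s: 21.3
ee_pos: [550.5, -27.8, 23.1]
tool_rot: [0.004, 0.712, 0.7, 0.055]
wrist_force: [-7.8, -0.5, 20.2]
opening: -0.001
```

Request:
drive_tool(
  xyz=[
    [-1,-1,2.8],
  ],
  yaw=[0],
)

```text
time_s: 21.42
ee_pos: [550.6, -27.9, 23.0]
tool_rot: [0.004, 0.712, 0.7, 0.056]
wrist_force: [-8.0, 5.2, 21.9]
opening: 0.005
```

Request:
drive_tool(
  xyz=[
    [-5,-2,2.2],
  ],
  yaw=[0],
)

```text
time_s: 21.55
ee_pos: [551.0, -31.8, 23.2]
tool_rot: [0.004, 0.712, 0.7, 0.058]
wrist_force: [-0.2, 3.3, 8.9]
opening: -0.003
```

Request:
drive_tool(
  xyz=[
    [-7,-2.5,2.3],
  ],
  yaw=[0],
)

```text
time_s: 21.68
ee_pos: [551.7, -37.8, 23.2]
tool_rot: [0.006, 0.712, 0.699, 0.06]
wrist_force: [-0.0, 3.5, 10.7]
opening: -0.001
```

Request:
drive_tool(
  xyz=[
    [-7,-2.5,2.4],
  ],
  yaw=[0],
)

```text
time_s: 21.8
ee_pos: [552.3, -43.9, 23.1]
tool_rot: [0.007, 0.712, 0.699, 0.063]
wrist_force: [-1.0, 4.2, 11.9]
opening: -0.001
```

```bash
python3 look.py pics/s13.png
```

```text
t 21.8 pos [552.3 -43.9  23.1] yang -0.023 toolz [ 0.1    0.078 -0.992] F [-1.   4.2 11.9] op -0.001 j [-0.26  0.3   1.97  0.14  0.8  -0.34]
tool delta [-8.3 -9.2 -0.5] yaw -0.023
```

View pics/s13.png

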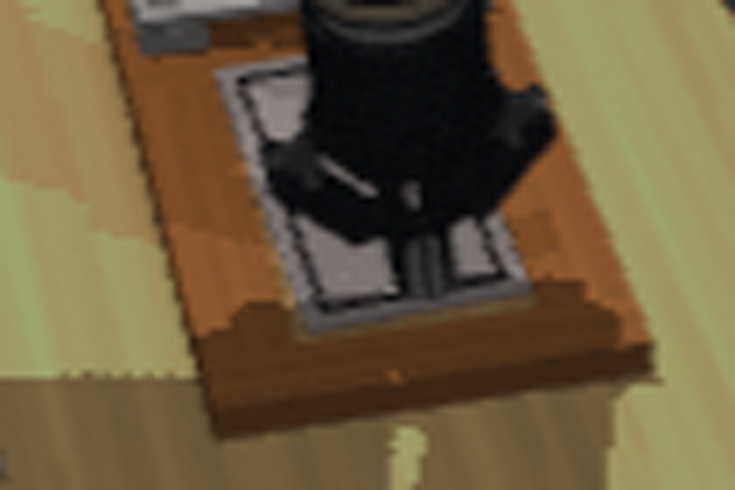

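Request:
drive_tool(
  xyz=[
    [0,-1,-6],
    [0,-1,-20],
    [0,0,-40],
    [0,0,-50],
    [0,-50,-40],
    [0,-50,0],
    [0,-50,0],
  ],
  yaw=[0,0,0,0,0,0,0],
)

```text
time_s: 22.72
ee_pos: [386.9, -55.0, 168.0]
tool_rot: [0.01, 0.711, 0.7, 0.063]
wrist_force: [0.2, -0.4, 0.1]
opening: 0.0
```

```bash
python3 -c "
from h import *
im=env.read_camera('top');cv2.imwrite('pics/t14_raw.png',im)
cv2.imwrite('pics/t14.png',cv2.resize(im[170:220,220:297],None,fx=10,fy=10,interpolation=cv2.INTER_CUBIC))
im=env.read_camera('side');cv2.imwrite('pics/s14_raw.png',im)
cv2.imwrite('pics/s14.png',cv2.resize(im[190:245,240:300],None,fx=10,fy=10,interpolation=cv2.INTER_CUBIC))
"
```

```text
(no output)
```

View pics/t14.png

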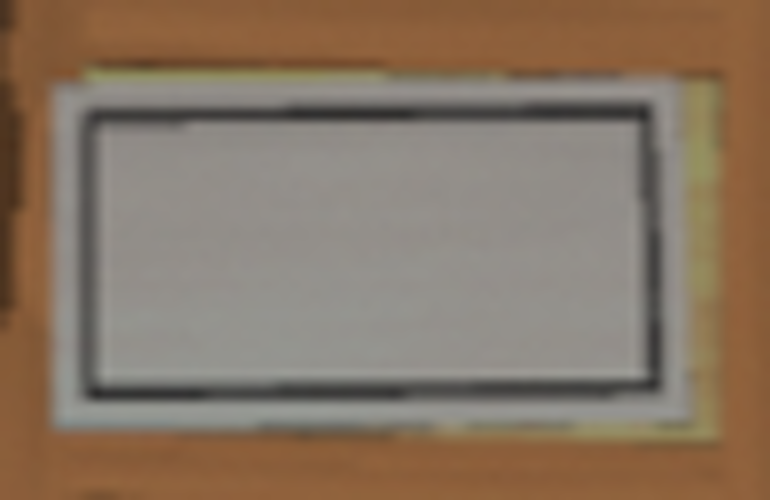

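View pics/s14.png

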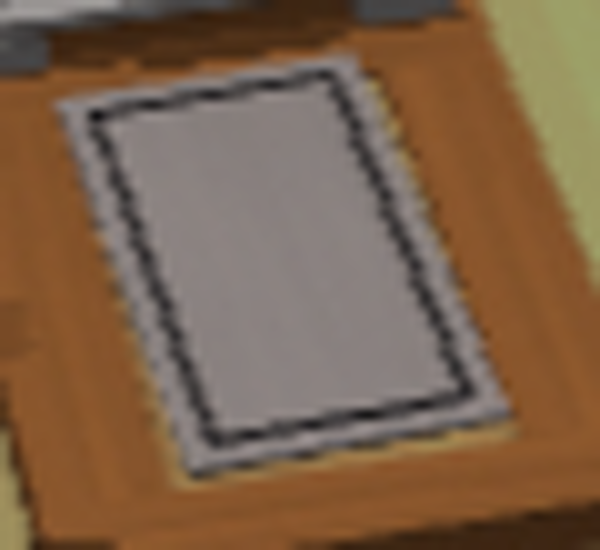

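Top close-up: the front gap is 35 px at +x and 28 px at -x (10 and 8 mm). The plate is yawed diagonally and wedged, its front +x corner on the +x wall. I need to turn its front towards -x, so I'll press at +x and drag -x and -y together.

Request:
drive_tool(
  xyz=[
    [5,50,0],
    [5,50,0],
    [5,50,20],
    [5,20,35],
    [0,0,30],
    [0,0,10],
  ],
  yaw=[0,0,0,0,0,0],
)

```text
time_s: 23.58
ee_pos: [570.8, -30.3, 87.3]
tool_rot: [0.011, 0.713, 0.699, 0.063]
wrist_force: [-0.3, -0.1, -0.2]
opening: -0.0
```

```bash
python3 -c "
from h import *
go([562,-30,35])"
```

```text
t 23.57 pos [570.8 -30.3  87.3] yang -0.024 toolz [ 0.106  0.072 -0.992] F [-0.3 -0.1 -0.2] op -0.0 j [-0.23  0.22  1.92  0.12  0.93 -0.27]
tool delta [ -3.7 -14.2  51. ] yaw -0.024
```

Request:
drive_tool(
  xyz=[
    [-2,-8,20],
    [-1,-5,15],
    [0,-3,10],
    [0,-1,4],
    [0,-1,1],
  ],
  yaw=[0,0,0,0,0],
)

```text
time_s: 24.2
ee_pos: [560.2, -29.9, 35.6]
tool_rot: [0.013, 0.713, 0.698, 0.064]
wrist_force: [-0.2, -0.6, -0.1]
opening: 0.003
```

```bash
python3 -c "
from h import *
go([562,-30,25])"
```

```text
t 24.2 pos [560.2 -29.9  35.6] yang -0.024 toolz [ 0.11   0.071 -0.991] F [-0.2 -0.6 -0.1] op 0.003 j [-0.23  0.28  1.96  0.13  0.82 -0.29]
tool delta [-0.9  0.7 10.7] yaw -0.024
```

Request:
drive_tool(
  xyz=[
    [0,1,6],
    [0,0,3],
    [0,-0.5,1],
    [0,-0.5,1],
  ],
  yaw=[0,0,0,0],
)

```text
time_s: 24.7
ee_pos: [563.2, -29.4, 25.7]
tool_rot: [0.015, 0.713, 0.698, 0.065]
wrist_force: [-0.1, -0.5, -0.6]
opening: 0.002
```

Request:
drive_tool(
  xyz=[
    [0,-1,1.5],
  ],
  yaw=[0],
)

```text
time_s: 24.82
ee_pos: [562.4, -29.2, 24.1]
tool_rot: [0.015, 0.713, 0.698, 0.065]
wrist_force: [0.3, 0.6, -0.1]
opening: 0.004
```

Request:
drive_tool(
  xyz=[
    [0,-2,1.8],
  ],
  yaw=[0],
)

```text
time_s: 24.95
ee_pos: [562.3, -29.3, 23.4]
tool_rot: [0.016, 0.713, 0.698, 0.066]
wrist_force: [-0.9, 1.0, 10.8]
opening: -0.001
```

Contact is made. Now I drag with a strong -x component.

Request:
drive_tool(
  xyz=[
    [-1,-5,2.6],
  ],
  yaw=[0],
)

```text
time_s: 25.08
ee_pos: [561.8, -29.8, 23.4]
tool_rot: [0.019, 0.713, 0.698, 0.07]
wrist_force: [1.8, 4.1, 12.4]
opening: 0.002
```

Request:
drive_tool(
  xyz=[
    [-3,-7,2.8],
  ],
  yaw=[0],
)

```text
time_s: 25.2
ee_pos: [560.2, -32.3, 23.4]
tool_rot: [0.022, 0.713, 0.697, 0.073]
wrist_force: [2.1, 4.4, 12.7]
opening: -0.002
```

Request:
drive_tool(
  xyz=[
    [-5,-7,2.8],
  ],
  yaw=[0],
)

```text
time_s: 25.32
ee_pos: [558.5, -36.6, 23.4]
tool_rot: [0.026, 0.713, 0.696, 0.077]
wrist_force: [1.9, 4.8, 11.0]
opening: 0.005
```

```bash
python3 look.py pics/s15.png
```

```text
t 25.32 pos [558.5 -36.6  23.4] yang -0.029 toolz [ 0.146  0.071 -0.987] F [ 1.9  4.8 11. ] op 0.005 j [-0.25  0.28  1.99  0.15  0.75 -0.33]
tool delta [-15.7 -15.1  -1.9] yaw -0.029
```

View pics/s15.png

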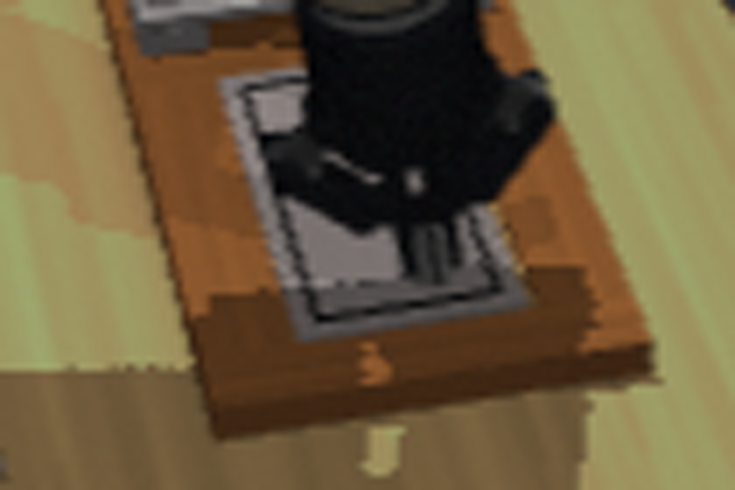

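The plate turned and slid forward; its front edge (300,338)–(530,302) now appears to be at the front wall. One more gentle row, then lift and check.

Request:
drive_tool(
  xyz=[
    [-5,-4,2.5],
  ],
  yaw=[0],
)

```text
time_s: 25.5
ee_pos: [558.0, -41.4, 23.2]
tool_rot: [0.028, 0.713, 0.696, 0.08]
wrist_force: [0.2, 4.7, 11.5]
opening: -0.003
```

Request:
drive_tool(
  xyz=[
    [0,-1,-6],
    [0,-1,-20],
    [0,0,-40],
    [0,0,-50],
    [0,-50,-40],
    [0,-50,0],
    [0,-50,0],
  ],
  yaw=[0,0,0,0,0,0,0],
)

```text
time_s: 26.38
ee_pos: [384.1, -49.3, 158.8]
tool_rot: [0.03, 0.712, 0.697, 0.079]
wrist_force: [-0.2, 0.4, -0.6]
opening: 0.0
```

```bash
python3 -c "
from h import *
print(env.get_state()['ee_pos'])
im=env.read_camera('top');cv2.imwrite('pics/t16_raw.png',im)
cv2.imwrite('pics/t16.png',cv2.resize(im[170:220,220:297],None,fx=10,fy=10,interpolation=cv2.INTER_CUBIC))
im=env.read_camera('side');cv2.imwrite('pics/s16_raw.png',im)
cv2.imwrite('pics/s16.png',cv2.resize(im[190:245,240:300],None,fx=10,fy=10,interpolation=cv2.INTER_CUBIC))
"
```

```text
[384.07408101 -49.28019836 158.82387485]
```

View pics/t16.png

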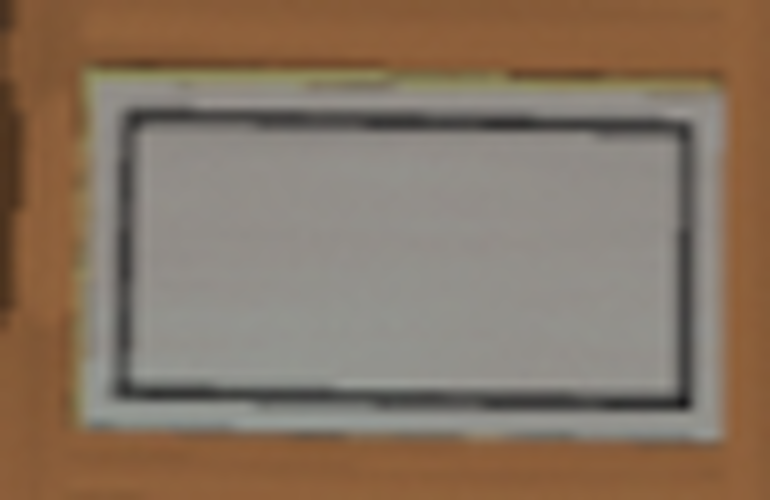

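View pics/s16.png

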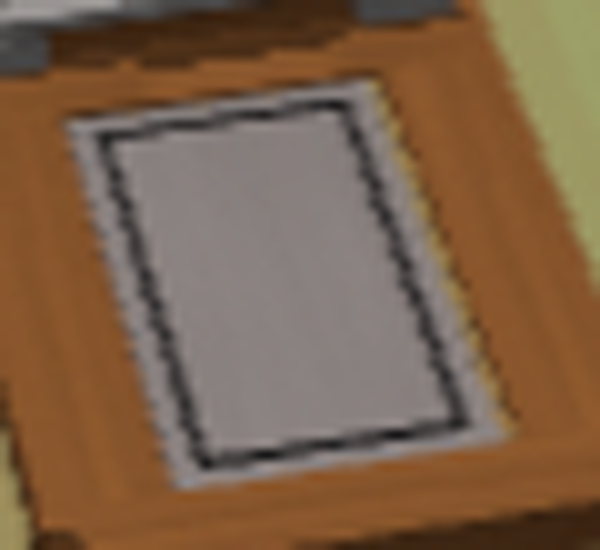

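Top view: the plate now fills the pocket, with its front edge at the wall (x≈720) and a thin strip of pocket floor showing behind its rear edge (x≈82–95). To check the seating, I'll touch lightly near the -x rear and compare heights.

Request:
drive_tool(
  xyz=[
    [30,30,0],
    [30,40,0],
    [30,35,0],
    [10,0,30],
    [0,0,20],
    [0,0,0],
  ],
  yaw=[0,0,0,0,0,0],
)

```text
time_s: 27.22
ee_pos: [498.2, 55.5, 128.2]
tool_rot: [0.028, 0.714, 0.695, 0.078]
wrist_force: [-0.4, -0.5, -0.9]
opening: 0.0
```

```bash
python3 -c "
from h import *
go([512,65,40])"
```

```text
t 27.23 pos [498.2  55.5 128.2] yang -0.032 toolz [ 0.151  0.068 -0.986] F [-0.4 -0.5 -0.9] op 0.0 j [-0.08 -0.03  2.1   0.1   0.93 -0.11]
tool delta [ 3.4  0.2 89.8] yaw -0.032
```

Request:
drive_tool(
  xyz=[
    [2,0,30],
    [1,0,30],
    [0,0,15],
    [0,0,5],
    [0,0,0],
  ],
  yaw=[0,0,0,0,0],
)

```text
time_s: 27.85
ee_pos: [515.2, 63.1, 52.2]
tool_rot: [0.031, 0.714, 0.695, 0.081]
wrist_force: [0.1, 0.4, 0.5]
opening: 0.0
```

```bash
python3 -c "
from h import *
go([512,65,30])"
```

```text
t 27.85 pos [515.2  63.1  52.2] yang -0.034 toolz [ 0.159  0.067 -0.985] F [0.1 0.4 0.5] op 0.0 j [-0.06  0.14  2.1   0.11  0.75 -0.11]
tool delta [ 0.2 -6.7 21.5] yaw -0.034
```

Request:
drive_tool(
  xyz=[
    [0,-6,10],
    [0,-3,6],
    [0,-1,2],
    [0,-1,1],
  ],
  yaw=[0,0,0,0],
)

```text
time_s: 28.35
ee_pos: [508.3, 64.6, 32.6]
tool_rot: [0.033, 0.714, 0.694, 0.082]
wrist_force: [0.0, -0.7, -0.2]
opening: -0.001
```

Request:
drive_tool(
  xyz=[
    [0,0,1],
    [0,0,1],
  ],
  yaw=[0,0],
)

```text
time_s: 28.6
ee_pos: [508.9, 64.8, 30.8]
tool_rot: [0.033, 0.714, 0.694, 0.082]
wrist_force: [-0.4, -0.2, -0.5]
opening: -0.003
```

Request:
drive_tool(
  xyz=[
    [0,0,1],
    [0,0,1],
  ],
  yaw=[0,0],
)

```text
time_s: 28.85
ee_pos: [509.6, 64.9, 28.9]
tool_rot: [0.033, 0.714, 0.694, 0.082]
wrist_force: [0.0, 0.1, 1.1]
opening: -0.001
```

Request:
drive_tool(
  xyz=[
    [0,0,1.2],
    [0,0,1.2],
    [0,0,1.2],
  ],
  yaw=[0,0,0],
)

```text
time_s: 29.22
ee_pos: [510.3, 65.1, 25.2]
tool_rot: [0.033, 0.714, 0.694, 0.082]
wrist_force: [0.2, 0.2, 0.9]
opening: -0.003
```

Request:
drive_tool(
  xyz=[
    [0,0,1.2],
    [0,0,1.2],
  ],
  yaw=[0,0],
)

```text
time_s: 29.48
ee_pos: [510.8, 65.3, 23.2]
tool_rot: [0.033, 0.714, 0.695, 0.082]
wrist_force: [-5.5, -0.3, 11.6]
opening: -0.002
```

Contact at z=23.2 with 11.6 N, the same height as at the front (23.2), so the plate is level. I'll lift off and do the final check.

Request:
drive_tool(
  xyz=[
    [0,0,-5],
    [0,0,-20],
    [0,0,-40],
    [0,0,-50],
    [-20,-50,-30],
    [-20,-50,0],
    [0,-10,0],
    [0,0,0],
  ],
  yaw=[0,0,0,0,0,0,0,0],
)

```text
time_s: 30.48
ee_pos: [376.9, 17.8, 151.5]
tool_rot: [0.036, 0.714, 0.695, 0.084]
wrist_force: [1.3, -0.3, 0.2]
opening: -0.001
```

```bash
python3 -c "
from h import *
s=env.get_state();print(s['time_s'],s['ee_pos'],s['wrist_force'])
im=env.read_camera('top');cv2.imwrite('pics/t17.png',cv2.resize(im,(800,600),interpolation=cv2.INTER_CUBIC))
cv2.imwrite('pics/t17c.png',cv2.resize(im[170:220,220:297],None,fx=10,fy=10,interpolation=cv2.INTER_CUBIC))
"
```

```text
30.475 [376.94669525  17.78389077 151.51940659] [ 1.30864736 -0.25732464  0.17630161]
```

View pics/t17.png

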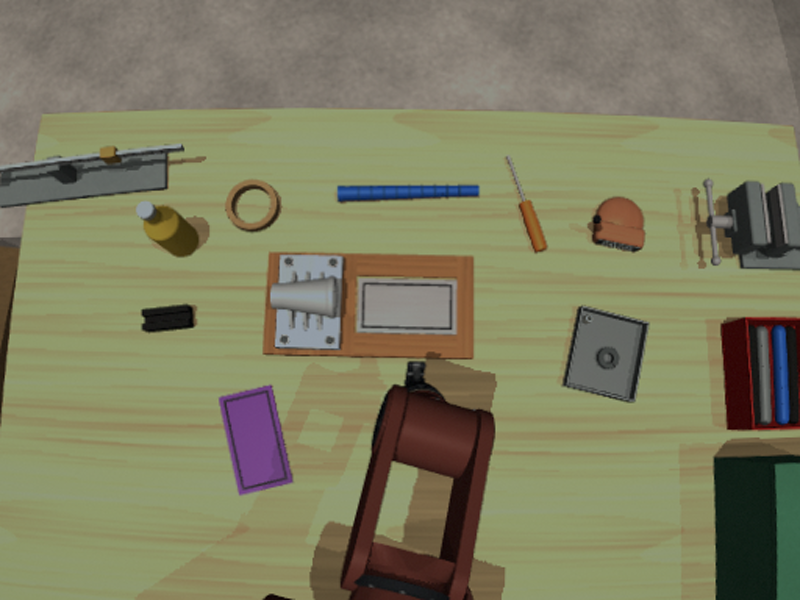

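View pics/t17c.png

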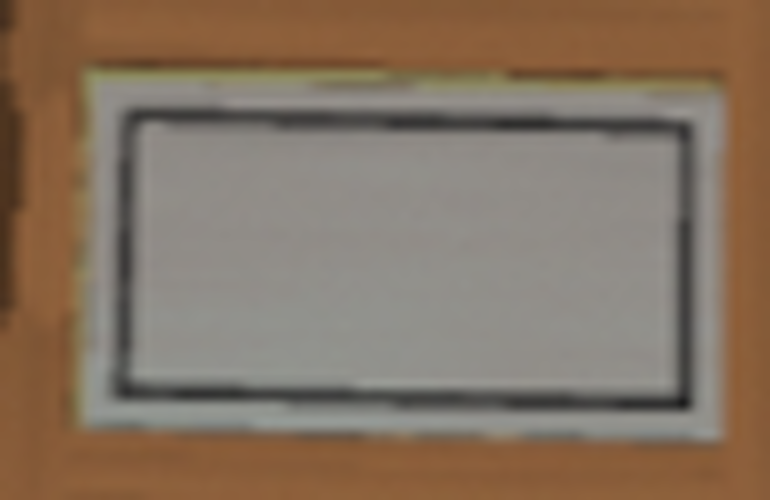

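The plate sits inside the pocket walls. The collar at (606,357) and ferrule at (587,318) are in the tray, the other items are where they started, and the arm is clear. Handing in.

```bash
python3 -c "
from h import *
print(env.finish_job())"
```

```text
the job is handed in; nothing more can be done
None
```

I laid the collar in the parts tray and slid the drip plate out until it dropped into the pocket. I handed the job in just after 30.5 s; it gives no verdict.

- **Collar:** it lies flat near the middle of the tray, let go, and the ferrule still stands in its corner.
- **Plate slide:** it took four presses, because the fingers slipped and the plate wedged diagonally about 10 mm short of the front wall. A sideways pull freed it. The highest force I saw on the plate was about 22 N, against the 30 N limit, but forces were read only at the end of each move.
- **Plate seating:** the last top view shows the front edge at the front wall and a thin strip of pocket floor behind the rear edge. A light touch towards the rear on the left met the plate at z = 23.2 mm, the same as at the front, so I judge it flat. I did not touch the rear edge itself.
- **Other things:** the last top view shows them where they started, and the arm was clear of everything.

No final check failed.

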